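# Load the mixing cup into the bench mixer

### The job

The lidded mixing cup lies on its side on the bench: stand it upright on the bench and let go of it, then take it again by the black grip on its lid and lower it into the tapered well of the bench mixer, inside the clear guard. It goes fully home only when its six-sided foot drops into the six-sided drive socket at the bottom, so feel for the socket by turning the cup, leave the cup upright and fully home, and let go of it. Never drop the cup, and do not shift or knock over the other things on the bench.

Things in the scene. Friction and masses are not known exactly. Their poses are not given: they have to be found in the camera images.
- cup_center (a point): Lidded mixing cup, 0.28 kg give or take a third; point on its axis, 61 mm above its underside. z axis: from foot to grip. White round tapered body 8 to 66 mm above the underside, diameter 45 mm below, 67 mm above. Orange six-sided lid 66 to 82 mm, 70 mm across flats. At the start it lies on a flat of the lid and the taper's lower edge, its axis rising 12 degrees towards the grip.
- cup_grip (a point): Point on the cup's axis in the black six-sided grip on its lid, 106 mm above the cup's underside. The grip reaches from 82 to 122 mm, 24 mm across flats, 28 mm over corners. Axes as cup_center: y points at the middle of a flat of the grip (flats every 60 degrees); at the start two flats stand upright, so that fingers closing level along y, square to the axis, meet them.
- cup_foot (a point): Centre of the cup's underside. The steel six-sided foot is 8 mm high, 37 mm across flats, 43 mm over corners; the x axis points at the middle of a flat of foot and lid. Standing on it, the cup tips over when leaned more than about 20 degrees.
- mixer_home (a point): Where cup_center must come when the cup is upright and fully home in the mixer: on the well's vertical axis, 96 mm above the bench. The mixer is fixed. Its white base is a 190 mm square, 28 mm high; the motor housing on its +x side spans 92 to 172 mm from the well's axis, 190 mm wide, 75 mm high.
- socket_rim (a point): Centre of the blue six-sided drive socket's rim at the bottom of the well, 42 mm above the bench. Socket 7 mm deep, 39.4 mm across flats; the foot rests on its floor at home. It never turns, but stands at any angle about the vertical, NOT given by this point's axes: look or feel. The cup rides 7 mm too high until turned to within about 8 degrees of it, then drops; 60 degrees of turning always meets it.
- well_mouth (a point): Centre of the mouth of the aluminium tapered well, 87 mm above the bench, 64 mm across, narrowing to 47 mm at the socket's rim; outside 79 mm across. The well leaves the cup 1 mm of play all round at home, 2.4 mm when the foot rides on the socket's rim.
- guard_top (a point): Centre of the top edge of the clear guard around the well, 150 mm above the bench: an upright round tube, 156 mm across inside, 164 mm outside.
- can: Tin can with wooden sticks, bystander, 76 mm across, 170 mm tall with its sticks; origin under its centre.
- glue: White glue bottle, bystander, 56 mm across, 150 mm tall; origin under its centre.
- paint_jar: Green paint jar, bystander, 64 mm across, 75 mm tall; origin under its centre.
- mug: Blue cup, bystander, 76 mm across, 85 mm tall; origin under its centre.
- driver_tool: Screwdriver with orange handle lying on the bench, bystander, about 200 mm long along its x axis.
- tape: Red roll of tape lying flat, bystander, 84 mm across, 22 mm high; origin under its centre.
Not all that is in view belongs to the job. Leave any purple look-alike of the part that bears cup_center alone.

How it is judged (in metres and radians):
On the way:
1. the cup stands upright on the bench, let go (angle between cup_center's own z axis and vertical below 0.09 rad and height (world z) of cup_center between 0.056 and 0.066 m and contact force between the fingers and cup below 0.05 N), for 0.2 s.
At the end, for the whole second after the job is handed in: The cup stands upright (within 3 degrees) in the mixer's well, its foot down in the drive socket: its centre within 3 mm in height and 4 mm sideways of the home point, at rest and let go; the bystanders stand where they were (within 30 mm) (horizontal distance between cup_center and mixer_home below 0.004 m and z of cup_center in the frame of mixer_home between -0.003 and 0.003 m and angle between cup_center's own z axis and vertical below 0.06 rad and linear speed of cup below 0.02 m/s and distance of each of can, glue, paint_jar, mug, driver_tool, tape from where it was at the start of the episode below 0.03 m); the robot touches nothing.
It fails at once if the cup is dropped (it moves faster than 0.5 m/s while the fingers do not touch it) (contact force between the fingers and cup below 0.02 N and linear speed of cup above 0.5 m/s).
It fails at once if a bystander is shifted by more than 30 mm or knocked over (distance of any of can, glue, paint_jar, mug, driver_tool, tape from where it was at the start of the episode above 0.03 m or angle between any of can, glue, paint_jar, mug, tape's own z axis and vertical above 0.5 rad).
It also fails if it takes over 61 s, if anything falls off the work surface, if the arm or the gripper's body presses on something with over 40 N, if the wrist force passes 120 N, or if a joint passes its speed limit or range.

### The arm

A 6-joint arm with a two-finger parallel gripper is mounted at the origin on the work surface. World frame = base frame: x ahead of the robot, y to its left, z up, the work surface at z = 0. Lengths are in m, angles in degrees, forces in N, time in s.
With the tool pointing down it reaches from about 0.325 to 0.85 m from the base axis. Payload 15.5 kg.
Tool frame: the origin (TCP) lies at the very end of the fingers, on their centre line; the grasp point (between the pads) lies arm.grip_depth behind it (arm.grip_depth is the distance from the TCP to the grasp point, in m); z points along the fingers, y is the line along which they close (so a half turn about z gives the same grasp; the last joint's range is limited). The gripper opens to 91 mm and grips with 3 to 60 N. Pads are 32 mm wide; open, the fingers measure 118 mm over their backs; the gripper's body (76 mm by 178 mm) begins 60 mm behind the grasp point.
Start: joints at [63.971, 28.281, 77.091, -0, 74.628, -5.472], TCP at [0.219, 0.585, 0.214] pointing down, gripper open.
Joint ranges: [-166.48, 166.48], [-47.26, 123.95], [12.59, 153.08], [-70.14, 250.14], [6.76, 159.57], [-176.63, 176.63]. Speed limits (degrees/s): [108.29, 108.29, 147.25, 172.46, 172.46, 172.46].

### API

Orientations are given as a 3x3 rotation matrix whose columns are the frame's x, y, z axes.
In Python, from rig import arm gives the robot as it stands. Calls block until the motion is done:
- arm.move_to(position, orientation): joint-space move of the TCP to a pose.
- arm.move_l(position, orientation=None, feed=0.15): straight line of the TCP; orientation=None keeps the orientation; feed is the mean speed in m/s.
- arm.move_joints(angles): joint-space move.
- arm.grip(opening): finger opening in m; the grip force is fixed at half the most; returns when the fingers have stopped.
- arm.sleep(seconds).
- arm.solve_ik(position, orientation): joint angles nearest the present ones, or None.
- arm.snapshot(name): name is "side" or "top"; returns the picture (384x512x3 uint8, red, green, blue); there is no depth.
- arm.get_calibration(name): a dict with "intrinsics" (3x3 intrinsics, pixels), "k1" (the pictures are not rectified: a ray, as slopes to the right and down, at radius r is drawn at 1 + k1 r^2 times it, then the intrinsics apply), "cam_to_world" (4x4, takes a point from camera to world coordinates). Camera axes: x right, y down, z forward; pixel columns grow to the right and rows downward; lengths in m; the calibration is good to about 2 mm. A picture is of the moment at which its call begins. get_calibration takes no time and is no camera call.
A pose or a line that the arm cannot do raises arm.Unreachable and nothing moves.
- arm.sign_off(): hands the job in; it is judged then, once.
Readings, each from a call of its own:
- arm.current_t(): time.
- arm.current_joint_positions(): joint angles.
- arm.current_dq(): joint speeds.
- arm.current_tau(): joint torques, N m.
- arm.current_ee_pos(): TCP position.
- arm.current_tool_rot(): TCP orientation.
- arm.current_force(): force on the tool from outside, world axes, zero at the start.
- arm.current_torque(): the same for the moment, N m.
- arm.current_width(): finger opening in m.
- arm.current_grasp_force(): force on a finger pad.
Only numpy, scipy, OpenCV 4.12 (cv2) and the standard library are available. Lean on these libraries where they do the work, as an engineer would, in place of code of your own. Each camera call takes 0.05 s, during which the arm holds its last target. There are 200 camera calls.

## Working session

There is one attempt and no reset: what is moved stays moved. The work goes in short steps, each a Python script; the robot and the scene stay as the last script left them, time stands still between calls to the robot, and variables do not carry over. Pictures are saved under pics/ and viewed, at most 10 in all, crops included, and the job is handed in when it is done.

```bash
mkdir -p pics; ls; python3 - <<'E'
from rig import arm
import cv2,numpy as np
np.set_printoptions(precision=4,suppress=True)
for n in("side","top"):
    im=arm.snapshot(n); cv2.imwrite(f"pics/{n}0.png",cv2.resize(im[:,:,::-1],(800,600),interpolation=cv2.INTER_CUBIC)); c=arm.get_calibration(n); print(n,c)
    np.save(f"pics/{n}0.npy",im)
print(arm.grip_depth,arm.current_tool_rot(),arm.current_t(),arm.current_width())
E
```

```text
pics
side {'intrinsics': array([[386.3498,   0.    , 259.6639],
       [  0.    , 386.3498, 189.813 ],
       [  0.    ,   0.    ,   1.    ]]), 'k1': -0.09003790573626114, 'cam_to_world': array([[ 0.9339, -0.1821,  0.3078,  0.1402],
       [-0.3573, -0.5156,  0.7788, -0.853 ],
       [ 0.0169, -0.8372, -0.5466,  0.7233],
       [ 0.    ,  0.    ,  0.    ,  1.    ]])}
top {'intrinsics': array([[449.3106,   0.    , 254.549 ],
       [  0.    , 449.3106, 191.7531],
       [  0.    ,   0.    ,   1.    ]]), 'k1': -0.02787080055607819, 'cam_to_world': array([[-0.0264, -0.9864,  0.1623,  0.249 ],
       [-0.9996,  0.0255, -0.0073, -0.012 ],
       [ 0.003 , -0.1624, -0.9867,  1.574 ],
       [ 0.    ,  0.    ,  0.    ,  1.    ]])}
0.0188 [[-0.9363  0.3512 -0.0005]
 [ 0.3512  0.9363 -0.0009]
 [ 0.0001 -0.0011 -1.    ]] 0.1 0.09143300532666111
```

View pics/side0.png

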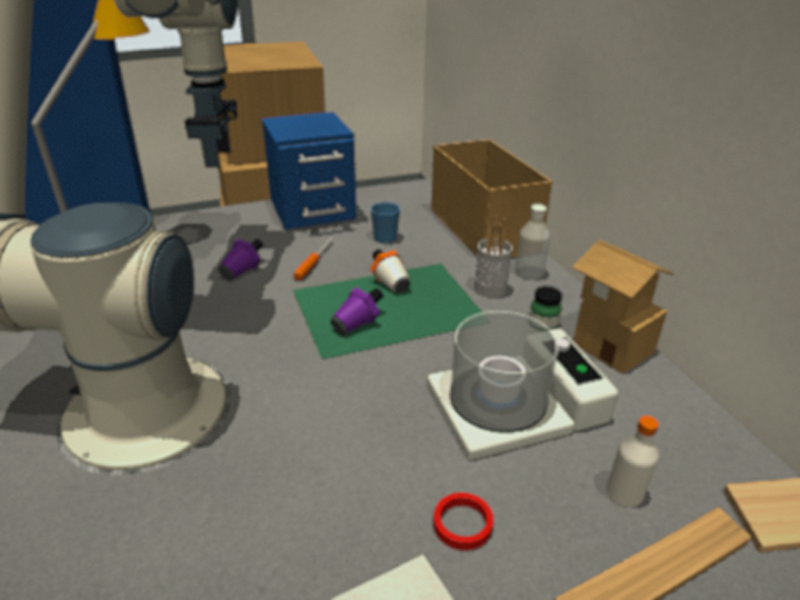

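View pics/top0.png

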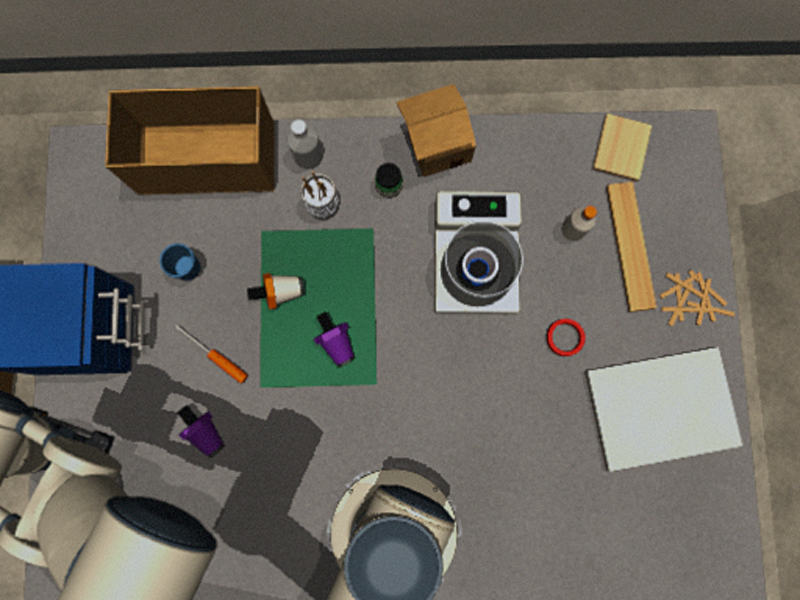

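The candidates for the cup are in the top view (800x600 scale). White with an orange lid at (277,291) fits the description. Purple at (335,340) and (200,430) are look-alikes to leave alone. The well is at about (480,267). I'll confirm the cup in one enlarged crop that also covers the mixer.

```bash
cat > h.py <<'E'
import numpy as np,cv2
from rig import arm
np.set_printoptions(precision=4,suppress=True)
def proj(n,P):
    c=arm.get_calibration(n); T=np.linalg.inv(c["cam_to_world"])
    p=np.atleast_2d(P)@T[:3,:3].T+T[:3,3]
    q,_=cv2.projectPoints(p[:,None],np.zeros(3),np.zeros(3),c["intrinsics"],np.array([c["k1"],0,0,0.]))
    return q[:,0]
def back(n,uv,z):
    c=arm.get_calibration(n); M=c["cam_to_world"]
    q=cv2.undistortPoints(np.float64([[uv]]),c["intrinsics"],np.array([c["k1"],0,0,0.]))[0,0]
    d=M[:3,:3]@[*q,1]; return M[:3,3]+d*(z-M[2,3])/d[2]
E
python3 - <<'E'
from h import *
t=np.load("pics/top0.npy");s=np.load("pics/side0.npy")
def crop(im,x,y,w,h): return cv2.resize(im[y:y+h,x:x+w],(400,300),interpolation=cv2.INTER_CUBIC)
m=np.vstack([np.hstack([crop(t,150,165,60,45),crop(t,272,140,80,60)]),np.hstack([crop(s,225,150,48,36),crop(s,272,190,100,75)])])
cv2.imwrite("pics/crop1.png",m[:,:,::-1])
k=0.64
print(back("top",(257*k,293*k),.043),back("top",(297*k,289*k),.027),back("top",(480*k,265*k),.087),back("side",(501*k,371*k),.087))
E
```

```text
[0.5237 0.288  0.043 ] [0.5333 0.2015 0.027 ] [ 0.5649 -0.203   0.087 ] [ 0.5658 -0.2061  0.087 ]
```

View pics/crop1.png

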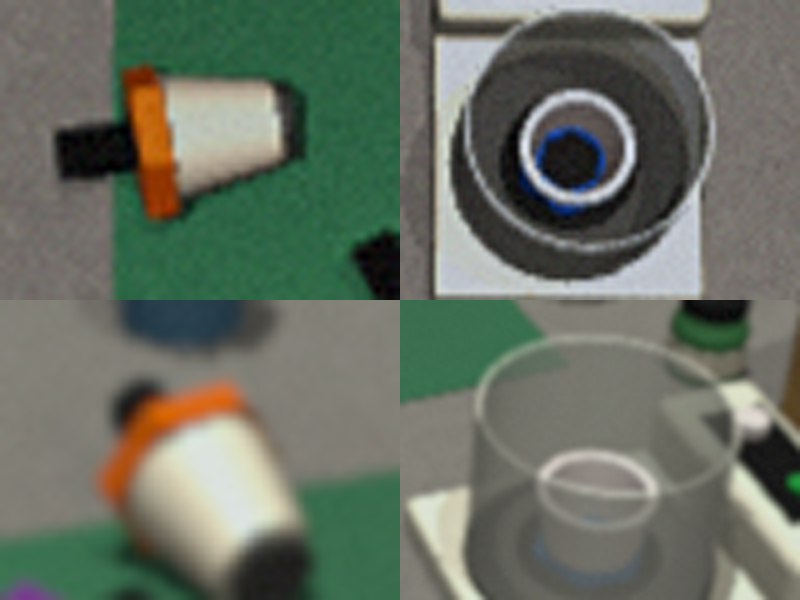

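The crop confirms the white body, orange six-sided lid and black grip. In the top crop the grip end is at about (59,154) and the lid middle at about (138,143). The well ring is centred at about (578,148) and the guard ring at about (590,130). In the side crop the well ring is at about (598,489). Next I'll turn these into positions.

```bash
python3 - <<'E'
from h import *
def c(x,y,x0,y0,s): return ((x+.5)/s-.5+x0,(y+.5)/s-.5+y0)
T=lambda x,y:c(x,y,150,165,400/60)
print("grip end top",back("top",T(59,154),.058)); print("lid82",back("top",T(138,143),.0376)); print("lid66",back("top",T(168,144),.0342))
print("foot",back("top",T(300,123),.030))
W=lambda x,y:c(x-400,y,272,140,5); S=lambda x,y:c(x-400,y-300,272,190,4)
print("mouth",back("top",W(578,148),.087),back("side",S(598,489),.087))
print("guard",back("top",W(590,130),.15),back("side",S(608,416),.15))
# segmentation fit of cup (top+side): mask = orange / white / black via model silhouette points
from scipy.spatial import ConvexHull
hexa=lambda R,s,off:[(s,R*np.cos(a),R*np.sin(a)) for a in np.radians(np.arange(0,360,60)+off)]
circ=lambda R,s:[(s,R*np.cos(a),R*np.sin(a)) for a in np.radians(np.arange(0,360,15))]
parts={"lid":hexa(.0404,.066,0)+hexa(.0404,.082,0),"body":circ(.0225,.008)+circ(.0335,.066)}
def world(p,x,y,yaw):
    p=np.array(p); e=np.radians(12.2); g=np.array([np.cos(yaw),np.sin(yaw),0])
    a=np.cos(e)*g+np.sin(e)*np.array([0,0,1]); l=np.array([-g[1],g[0],0]); u=np.cross(a,l)
    o=np.array([x,y,.0427])
    return o+(p[:,:1]-.106)*a+p[:,1:2]*l+p[:,2:]*u
ims={n:np.load(f"pics/{n}0.npy").astype(int) for n in("top","side")}
def masks(n):
    r,g,b=np.moveaxis(ims[n],2,0); hsv=cv2.cvtColor(ims[n].astype(np.uint8),cv2.COLOR_RGB2HSV)
    ok=np.zeros(r.shape,bool); x0,y0,w,h=dict(top=(155,165,55,40),side=(228,152,40,40))[n]; ok[y0:y0+h,x0:x0+w]=1
    h_,s_,v_=np.moveaxis(hsv,2,0)
    return {"lid":ok&(s_>150)&(h_<20)&(v_>90),"body":ok&(r>105)&(r-g<60)&(r>=g)&(b>80)&(s_<90)}
M={n:masks(n) for n in ims}
for n in M: print(n,{k:int(v.sum()) for k,v in M[n].items()})
def cost(q):
    t=0
    for n in ims:
        m=np.zeros((384,512),np.uint8)
        for k in parts:
            P=proj(n,world(parts[k],*q)); hull=cv2.convexHull(P.astype(np.float32))
            cv2.fillConvexPoly(m,np.round(hull*16).astype(np.int32),1,shift=4)
        t+=(m.astype(bool)!=(M[n]["lid"]|(M[n]["body"]&(cv2.dilate(m,np.ones((5,5)))>0)))).sum()
    return t
from scipy.optimize import differential_evolution as de
r=de(cost,[(.505,.545),(.265,.305),(1.4,2.0)],seed=1,maxiter=40,popsize=12); print(r.x,r.fun,np.degrees(r.x[2]))
E
```

```text
grip end top [0.521  0.3058 0.058 ]
lid82 [0.5294 0.2689 0.0376]
lid66 [0.5291 0.2538 0.0342]
foot [0.5392 0.1854 0.03  ]
mouth [ 0.5663 -0.2031  0.087 ] [ 0.5681 -0.2045  0.087 ]
guard [ 0.5646 -0.2033  0.15  ] [ 0.5648 -0.2094  0.15  ]
top {'lid': 115, 'body': 489}
side {'lid': 65, 'body': 682}
[0.5345 0.2954 1.6269] 509.0 93.21444948565251
```

```bash
cat >> h.py <<'E'
YAW=np.radians(98.); G=np.array([np.cos(YAW),np.sin(YAW),0]); L=np.array([-G[1],G[0],0]); UP=np.array([0,0,1.])
def rot(e,t,sgn):
    """tool orientation when the cup axis is elevated e deg, tool leaning t deg past square-to-axis"""
    e,t=np.radians(e),np.radians(t)
    a=np.cos(e)*G+np.sin(e)*UP; p=np.sin(e)*G-np.cos(e)*UP
    z=np.cos(t)*p-np.sin(t)*a; y=sgn*L
    return np.column_stack([np.cross(y,z),y,z]),a
def tcp(grasp,R): return np.asarray(grasp)+R[:,2]*arm.grip_depth
GR=np.array([.526,.2925,.0427]); WELL=np.array([.5665,-.2035])
E
python3 - <<'E'
from h import *
for sgn in(1,-1):
  for t in(25,35):
    R,a=rot(12.2,t,sgn); g=GR+.004*a
    print(sgn,t,"pick",arm.solve_ik(tcp(g,R),R),"pre",arm.solve_ik(tcp(g-R[:,2]*.1,R),R))
    for e in(12.2,50,90):
        R2,_=rot(e,t,sgn); print("  e",e,[arm.solve_ik(tcp([.526,.2925,z],R2),R2) for z in(.2,.115)])
  y=sgn*L; R=np.column_stack([np.cross(y,-UP),y,-UP])
  print("down",arm.solve_ik([.526,.2925,.09],R),"well",arm.solve_ik([*WELL,.13],R))
E
```

```text
1 25 pick [  30.2649   42.2043   85.7968  -14.0366   57.7083 -149.6175] pre [  32.0982   35.6952   80.3393  -12.4516   69.7128 -150.9819]
  e 12.2 [array([  29.9357,   31.108 ,   78.8473,  -12.271 ,   75.2257, -154.3854]), array([  29.9357,   36.6373,   83.4926,  -13.074 ,   65.2975, -152.017 ])]
  e 50 [array([  9.6043,  27.6911,  89.8868,  27.9005,  64.5282, 168.9418]), array([  9.6043,  34.324 ,  94.2589,  31.0718,  54.9378, 162.6766])]
  e 90 [array([ -6.7412,  41.302 ,  96.4589,  62.5739,  80.9173, 131.1745]), array([ -6.7412,  49.673 ,  97.3918,  64.2202,  76.7432, 122.6966])]
1 35 pick [  34.7444   45.1891   81.9053  -22.3786   65.3606 -141.5975] pre [  37.6669   39.9257   75.3547  -20.1937   77.2765 -143.6566]
  e 12.2 [array([  34.4399,   34.2467,   75.7338,  -20.5551,   81.2084, -148.3765]), array([  34.4399,   39.718 ,   79.9856,  -21.3817,   72.1261, -144.8044])]
  e 50 [None, array([ 15.1028,  33.2724,  91.9649,  18.4355,  54.3069, 176.3448])]
  e 90 [array([ -3.8599,  36.4778,  95.5647,  56.0995,  74.9841, 138.8065]), array([ -3.8599,  44.4995,  97.6118,  58.8205,  69.5
[... 682 characters left out ...]
4.2202,  76.7432, -57.3034])]
-1 35 pick [ 34.7444  45.1891  81.9053 -22.3786  65.3606  38.4025] pre [ 37.6669  39.9257  75.3547 -20.1937  77.2765  36.3434]
  e 12.2 [array([ 34.4399,  34.2467,  75.7338, -20.5551,  81.2084,  31.6235]), array([ 34.4399,  39.718 ,  79.9856, -21.3817,  72.1261,  35.1956])]
  e 50 [array([15.1028, 27.0588, 87.2313, 16.4964, 64.7537,  0.1518]), array([15.1028, 33.2724, 91.9649, 18.4355, 54.3069, -3.6552])]
  e 90 [array([ -3.8599,  36.4778,  95.5647,  56.0995,  74.9841, -41.1935]), array([ -3.8599,  44.4995,  97.6118,  58.8205,  69.5567, -50.1024])]
down [23.3946 34.4861 87.9886 -0.     57.5253 15.3946] well [-25.4418  31.594   85.9474  -0.      62.4586 -33.4418]
```

```bash
python3 - <<'E'
from h import *
R,a=rot(12.2,30,-1); g=GR+.004*a
arm.move_to(tcp(g-R[:,2]*.12,R),R)
arm.move_l(tcp(g-R[:,2]*.045,R),feed=.2)
im=arm.snapshot("side"); cv2.imwrite("pics/s1.png",cv2.resize(im[130:220,200:320,::-1],(800,600),interpolation=cv2.INTER_CUBIC))
print(arm.current_ee_pos(),arm.current_force(),arm.current_t())
E
```

```text
[0.5249 0.3054 0.0698] [ 0.1367 -0.0057  0.016 ] 2.1583
```

View pics/s1.png

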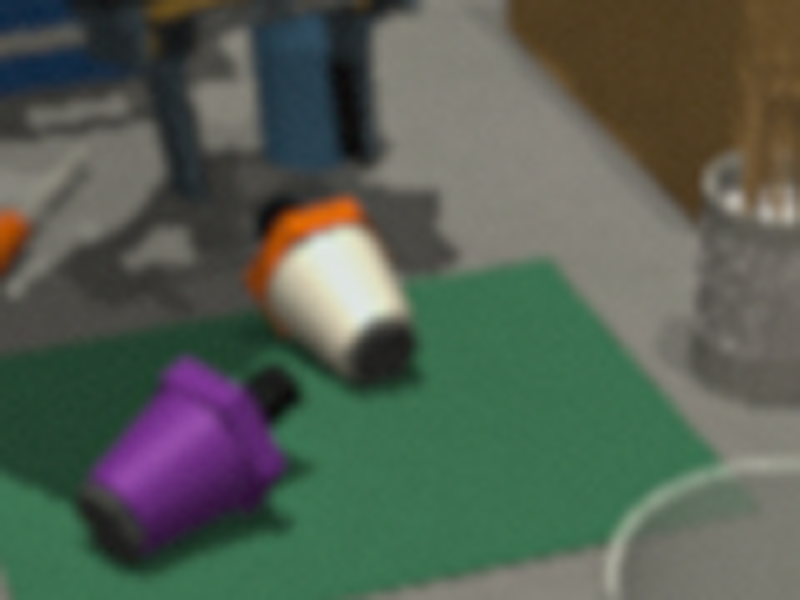

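The open fingers, tips at about (185,190) and (360,160), straddle the black grip at about (275,215). The mug behind is clear. Closing now.

```bash
python3 - <<'E'
from h import *
R,a=rot(12.2,30,-1); g=GR+.004*a
arm.move_l(tcp(g,R),feed=.08); print(arm.current_force())
arm.grip(.0); print("w",arm.current_width(),arm.current_grasp_force(),arm.current_force())
arm.move_l(tcp(g+[0,0,.012],R),feed=.05); print("lift",arm.current_force(),arm.current_width())
for e,z in((25,.10),(40,.12),(55,.14),(70,.15),(90,.15)):
    R,_=rot(e,30,-1); arm.move_l(tcp([g[0],g[1]-.01,z],R),R,feed=.12)
print(arm.current_force(),arm.current_width(),arm.current_t())
im=arm.snapshot("side"); cv2.imwrite("pics/s2.png",cv2.resize(im[110:230,200:360,::-1],(800,600),interpolation=cv2.INTER_CUBIC))
E
```

```text
[-0.0062 -0.043   0.1746]
w 0.02362530811346016 29.988678572663048 [ 0.7162  0.9598 -0.0336]
lift [-0.2976  0.4978 -2.4156] 0.023804658658778347
[ 0.3799  0.8494 -2.3727] 0.02391856944799447 6.5667
```

View pics/s2.png

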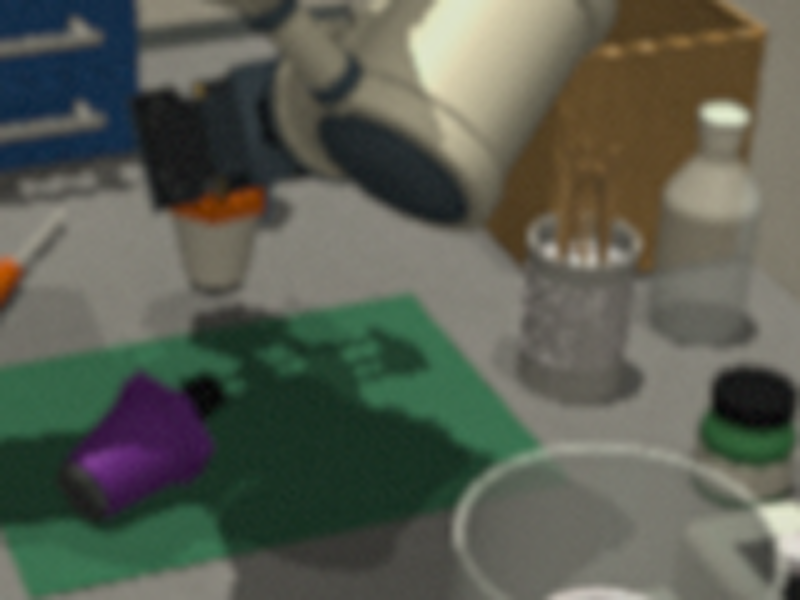

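The cup hangs upright at about (215,240), and the wrist is clear of the can. Lowering it until it touches the bench, then letting go.

```bash
python3 - <<'E'
from h import *
R=arm.current_tool_rot(); p=np.array(arm.current_ee_pos()); p0=p.copy(); f0=arm.current_force()[2]
p[2]-=.034; arm.move_l(p,feed=.1)
while p0[2]-p[2]<.05 and arm.current_force()[2]-f0<3:
    p[2]-=.001; arm.move_l(p,feed=.02)
print("grasp z",p[2]+.0188*.5,arm.current_force()-f0,arm.current_t())
arm.grip(.05); arm.sleep(.3); print(arm.current_force(),arm.current_width())
arm.move_l(p-R[:,2]*.09,feed=.12)
j=arm.current_joint_positions(); print(j, arm.current_t())
y=-L; RD=np.column_stack([np.cross(y,-UP),y,-UP])
# up and back for a clear look
arm.move_l(np.array(arm.current_ee_pos())+[-.05,-.05,.08],feed=.25)
im=arm.snapshot("side");im2=arm.snapshot("top");np.save("pics/top2.npy",im2);np.save("pics/side2.npy",im)
f=lambda a,x,y,w,h:cv2.resize(a[y:y+h,x:x+w],(400,600*1//2 if 0 else int(400*h/w)),interpolation=cv2.INTER_CUBIC)
cv2.imwrite("pics/s3.png",np.hstack([f(im,200,110,90,90),f(im2,140,150,72,72)])[:,:,::-1])
E
```

```text
grasp z 0.10795382659361928 [ 1.8901 -0.3876  9.2971] 9.1083
[-0.1555 -0.3211 -0.0385] 0.049755883619077367
[-13.3668  43.8565  94.9499  54.8914  80.3284 -51.5007] 10.8917
```

View pics/s3.png

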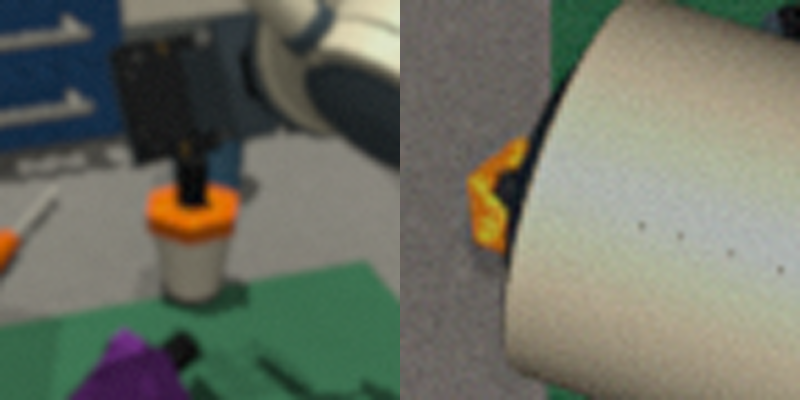

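The cup stands upright on the bench, let go: lid at about (193,212), grip at about (193,180) in the side crop. I'll refine its position, then take it from above. Gripping at 0, 60 and 120 degrees will centre it.

```bash
python3 - <<'E'
from h import *
s=np.load("pics/side2.npy"); hsv=cv2.cvtColor(s,cv2.COLOR_RGB2HSV)
m=np.zeros((384,512),np.uint8); sub=hsv[140:170,225:262]
m[140:170,225:262]=((sub[...,1]>150)&(sub[...,0]<20)&(sub[...,2]>90))
ys,xs=np.nonzero(m); obs=np.array([xs.min(),xs.max(),ys.min(),ys.max()]); print(obs)
a=np.radians(np.arange(0,360,60))
def box(x,y):
    P=np.array([[x+.0404*np.cos(t+YAW+np.pi/2),y+.0404*np.sin(t+YAW+np.pi/2),z] for t in a for z in(.066,.082)]); q=proj("side",P); return np.array([q[:,0].min(),q[:,0].max(),q[:,1].min(),q[:,1].max()])
from scipy.optimize import least_squares
r=least_squares(lambda p:box(*p)-obs,[.525,.287]); print("lid fit",r.x,r.fun)
R,aa=rot(12.2,30,-1); print("believed",(GR+.004*aa)[:2]-[0,.01])
print("foot base centre via (195,290)",back("side",(200+195/4.444,110+288/4.444),.008))
E
```

```text
[233 253 152 164]
lid fit [0.5247 0.2843] [-0.2724  0.281  -1.5675  1.3753]
believed [0.5255 0.2864]
foot base centre via (195,290) [0.5247 0.2772 0.008 ]
```

```bash
cat >> h.py <<'E'
def down(deg):
    c,s=np.cos(np.radians(deg)),np.sin(np.radians(deg)); y=-L; x=np.cross(y,-UP)
    y2=c*y+s*np.cross(UP,y); return np.column_stack([np.cross(y2,-UP),y2,-UP])
CUP=np.array([.525,.2855])
E
python3 - <<'E'
from h import *
arm.move_l(np.array(arm.current_ee_pos())+[0,0,.05],feed=.25)
arm.grip(.06)
arm.move_to([*CUP,.22],down(0)); arm.move_l([*CUP,.09],feed=.15)
for k in (0,60,-60):
    arm.move_to([*CUP,.09],down(k)); arm.grip(0); print(k,arm.current_width(),arm.current_force())
    if k!=-60: arm.grip(.045)
f0=arm.current_force()[2]
print(arm.current_joint_positions(),arm.current_t())
arm.move_l([*CUP,.15],feed=.1); print(arm.current_force(),arm.current_torque(),arm.current_width())
s=arm.snapshot("side"); cv2.imwrite("pics/s4.png",cv2.resize(s[90:210,180:340,::-1],(800,600),interpolation=cv2.INTER_CUBIC))
E
```

```text
0 0.02395981962214266 [ 0.6974 -0.5118 -0.2875]
60 0.02399645854770403 [-0.9385  0.175  -0.7274]
-60 0.024042064265384966 [-0.2119  0.9518 -1.1102]
[22.8132 34.2142 88.6224  0.0014 57.1689 74.8085] 20.2167
[-0.434   0.4078 -3.1464] [-0.0674  0.1635 -0.0217] 0.023676328860554433
```

View pics/s4.png

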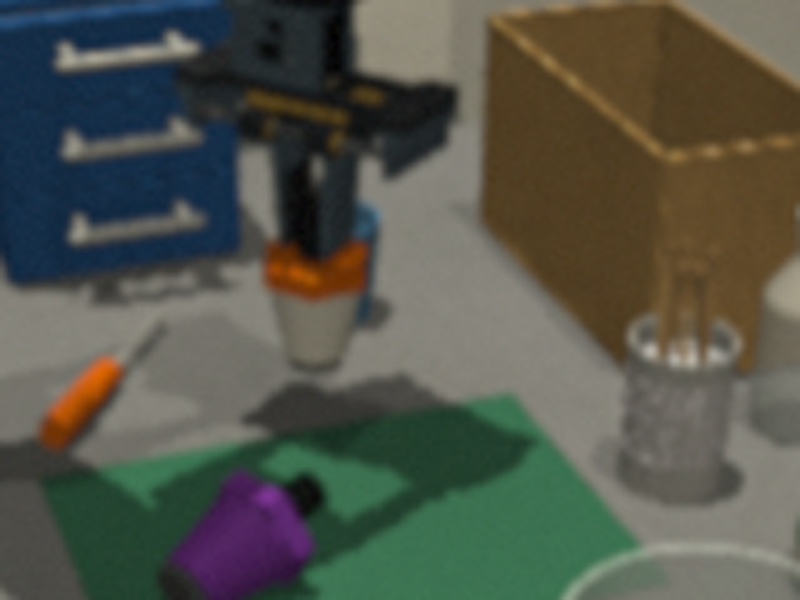

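The cup is held vertically by its grip, at about (315,290). Carrying it over the guard and lowering it guarded.

```bash
cat >> h.py <<'E'
def guarded(p,zmin,F0,fmax=6,step=.001,log=None):
    """lower in steps; creep sideways with the side force; stop on vertical force"""
    n=0
    while p[2]>zmin:
        p[2]-=step; arm.move_l(p,feed=.02); f=np.array(arm.current_force())-F0
        if log is not None: log.append((p.copy(),f))
        h=np.hypot(f[0],f[1])
        if h>2.5 and n<25:
            p[:2]+=f[:2]/h*.0005; arm.move_l(p,feed=.02); n+=1
            f=np.array(arm.current_force())-F0
        if f[2]>fmax: break
    return p,f
E
python3 - <<'E'
from h import *
W=[.5665,-.204]; R=down(-60)
arm.move_l([*CUP,.285],feed=.25); arm.move_to([*W,.285],R); arm.move_l([*W,.155],feed=.12)
arm.sleep(.2); F0=np.array(arm.current_force()); np.save("F0.npy",F0); print(F0,arm.current_t())
log=[]; p,f=guarded(np.array([*W,.155]),.124,F0,log=log)
for a,b in log[-10:]: print(a,b)
print(p,f,arm.current_force()-F0,arm.current_torque(),arm.current_joint_positions(),arm.current_t())
E
```

```text
[ 0.0735  0.3956 -2.0977] 24.9333
[ 0.5665 -0.204   0.14  ] [ 0.0064 -0.1986 -0.689 ]
[ 0.5665 -0.204   0.139 ] [ 0.1166 -0.4094 -1.2502]
[ 0.5665 -0.204   0.138 ] [-0.1835  0.0617 -1.38  ]
[ 0.5665 -0.204   0.137 ] [-0.6694 -0.4839 -0.7942]
[ 0.5665 -0.204   0.136 ] [ 0.4457 -0.3062 -0.2289]
[ 0.5665 -0.204   0.135 ] [-0.2145 -0.8646 -0.7726]
[ 0.5665 -0.204   0.134 ] [ 0.0827  0.0692 -1.2594]
[ 0.5665 -0.204   0.133 ] [-0.7054 -0.7595 -0.3981]
[ 0.5665 -0.204   0.132 ] [ 0.4504 -0.5051 -1.4632]
[ 0.5665 -0.204   0.131 ] [-0.4409  2.0081 10.4486]
[ 0.5665 -0.204   0.131 ] [-0.4409  2.0081 10.4486] [-0.4409  2.0081 10.4486] [ 0.3871  0.4566 -0.0273] [-25.4784  31.4856  85.8284   0.0145  62.6261  26.5158] 30.9333
```

The foot rides on the rim at TCP z = 0.131, about 10 N. Turning to feel for the socket.

```bash
python3 - <<'E'
from h import *
F0=np.load("F0.npy"); p=np.array([.5665,-.204,.131]); d=-60
while d<4:
    d+=4; arm.move_l(p,down(d),feed=.02) if 0 else arm.move_to(p,down(d))
    f=np.array(arm.current_force())-F0
    print(d,p[2],f,round(arm.current_t(),2))
    while f[2]<5 and p[2]>.1245:
        p[2]-=.001; arm.move_l(p,feed=.02); f=np.array(arm.current_force())-F0; print("   down",p,f)
    if f[2]>25: p[2]+=.001; arm.move_l(p,feed=.02)
    if p[2]<.129: break
print(arm.current_t(),arm.current_torque())
E
```

```text
-56 0.131 [0.1534 1.6024 9.9789] 31.18
-52 0.131 [-0.2598  2.332  10.6604] 31.43
-48 0.131 [ 0.4746  2.2592 10.1372] 31.68
-44 0.131 [-0.0143  2.6363 11.229 ] 31.93
-40 0.131 [-0.1404  1.8024 11.4107] 32.18
-36 0.131 [-0.7338  1.8171 10.8983] 32.43
-32 0.131 [-1.0627  1.9293 10.9766] 32.68
-28 0.131 [-0.5734  3.3485 10.948 ] 32.93
-24 0.131 [-0.5497  2.6651 11.1042] 33.18
-20 0.131 [-0.5757  3.2356 10.4109] 33.43
-16 0.131 [-0.7839  2.83   10.1666] 33.68
-12 0.131 [-0.1895  2.563  10.8868] 33.93
-8 0.131 [ 0.0831  3.0066 10.3258] 34.18
-4 0.131 [-1.203   2.8134 10.0448] 34.43
0 0.131 [-0.2576  1.9835 10.7963] 34.68
4 0.131 [-0.0932  2.6163 10.4107] 34.93
34.9333 [0.7116 0.3008 0.0205]
```

No drop over 64 degrees, with a steady +y side force, so the cup is probably a couple of mm off-centre. I'll lift slightly, probe the wall in x and y, and centre it.

```bash
python3 - <<'E'
from h import *
p=np.array([.5665,-.204,.1325]); arm.move_l(p,feed=.03); F0=np.array(arm.current_force()); print(F0-np.load("F0.npy"))
c=p.copy()
for ax in (1,0):
    lim=[]
    for s in (1,-1):
        q=c.copy(); g=[]
        for k in range(6):
            q[ax]+=s*.001; arm.move_l(q,feed=.03); f=np.array(arm.current_force())-F0; g.append(round(-s*f[ax],1))
            if -s*f[ax]>3: break
        lim.append(q[ax]); print(ax,s,q[ax],g)
    c[ax]=np.mean(lim); arm.move_l(c,feed=.04)
print(c,np.array(arm.current_force())-np.load("F0.npy"),arm.current_t()); np.save("c.npy",c)
E
```

```text
[0.5392 0.0811 0.1528]
1 1 -0.19899999999999998 [np.float64(-0.0), np.float64(0.4), np.float64(0.4), np.float64(2.8), np.float64(5.6)]
1 -1 -0.206 [np.float64(2.8), np.float64(5.9)]
0 1 0.5725 [np.float64(0.2), np.float64(0.6), np.float64(0.0), np.float64(0.5), np.float64(0.4), np.float64(1.6)]
0 -1 0.5645 [np.float64(1.9), np.float64(4.7)]
[ 0.5685 -0.2025  0.1325] [-0.7525  0.2654 -0.9322] 39.6667
```

```bash
python3 - <<'E'
from h import *
F0=np.load("F0.npy"); p=np.array([.569,-.2025,.131]); arm.move_l(p,feed=.03); d=4
def F(): return np.array(arm.current_force())-F0
f=F()
while 1:
    print(d,p[2],f,round(arm.current_t(),2))
    while f[2]<5 and p[2]>.1245:
        p[2]-=.001; arm.move_l(p,feed=.03); f=F(); print("   down",p,f)
    if p[2]<.129 or d<-58: break
    d-=4; arm.move_to(p,down(d)); f=F()
print(arm.current_t(),arm.current_torque())
E
```

```text
4 0.131 [-2.4476 -0.6451 10.2619] 39.92
0 0.131 [-1.4988 -1.0653  7.9463] 40.17
-4 0.131 [-2.3893 -0.8978  7.4424] 40.42
-8 0.131 [-1.0126 -1.2036  6.0478] 40.67
-12 0.131 [-0.2707 -2.4255  0.5385] 40.92
   down [ 0.569  -0.2025  0.13  ] [-0.818  -1.5776 -0.3926]
   down [ 0.569  -0.2025  0.129 ] [ 0.4157 -3.1823 -1.4556]
   down [ 0.569  -0.2025  0.128 ] [ 0.2036 -2.2734 -1.4643]
   down [ 0.569  -0.2025  0.127 ] [ 0.3763 -3.2163 -0.1724]
   down [ 0.569  -0.2025  0.126 ] [-0.5617 -2.5743 -0.2446]
   down [ 0.569  -0.2025  0.125 ] [ 0.4162 -2.8651 -0.0999]
   down [ 0.569  -0.2025  0.124 ] [-2.8701 -0.608  14.7185]
42.6667 [-0.3392  0.8427 -0.0437]
```

Home: it dropped 7 mm and bottomed at TCP z = 0.124. Easing off, letting go and withdrawing.

```bash
python3 - <<'E'
from h import *
p=np.array([.569,-.2025,.1245]); arm.move_l(p,feed=.02)
arm.grip(.055); arm.sleep(.2); print(arm.current_force(),arm.current_width())
p[2]=.30; arm.move_l(p,feed=.15); p[1]+=.2; p[0]-=.1; arm.move_l(p,feed=.3); print(arm.current_t())
s=arm.snapshot("side");t=arm.snapshot("top")
f=lambda a,x,y,w,h:cv2.resize(a[y:y+h,x:x+w],(400,int(400*h/w)),interpolation=cv2.INTER_CUBIC)
cv2.imwrite("pics/s5.png",np.hstack([f(s,270,180,110,110),f(t,267,130,85,85)])[:,:,::-1])
E
```

```text
[0.2353 0.0443 0.1517] 0.05496309655437011
45.975
```

View pics/s5.png

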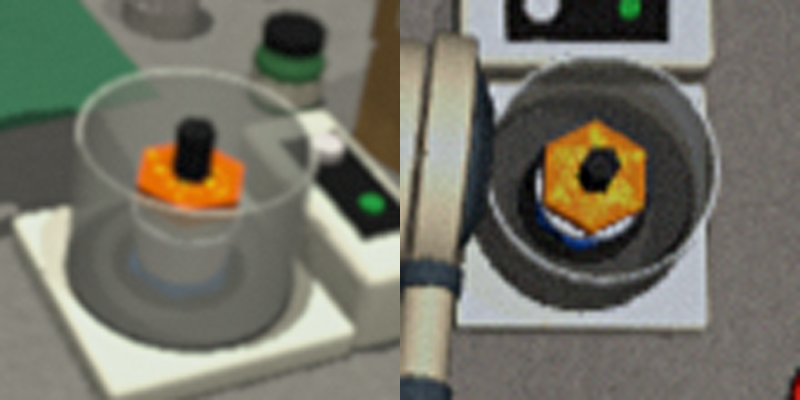

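The cup sits upright and centred in the well: lid at about (190,175) in the side view and (595,175) in the top view. The gripper is clear of it.

```bash
python3 -c "
from rig import arm
print(arm.sign_off())"
```

```text
the job is handed in; nothing more can be done
None
```

I stood the cup up on the bench and let go, took it again by its grip, and lowered it into the mixer; it dropped into the drive socket, I let go, and handed in at about 46 s, with no verdict returned and no bystander seen to move.

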